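# Free the mended tea box from the glue clamp and put it back in its caddy

### The arm

A 6-joint arm with a two-finger parallel gripper is mounted at the origin on a cart in front of the work surface, level with it; the furniture and walls round the work are solid. World frame = base frame: x ahead of the robot, y to its left, z up, the work surface at z = 0. Lengths are in m, angles in rad, forces in N, time in s.
With the tool pointing down it reaches from about 0.275 to 0.75 m from the base axis. Payload 10.2 kg.
Tool frame: the origin (TCP) lies at the very end of the fingers, on their centre line; the grasp point (between the pads) lies 19 mm behind it (bot.pinch_z is the distance from the TCP to the grasp point, in m); z points along the fingers, y is the line along which they close (so a half turn about z gives the same grasp; the last joint's range is limited). The gripper opens to 88 mm and grips with 3 to 60 N. Pads are 18 mm wide; open, the fingers measure 123 mm over their backs; the gripper's body (75 mm by 187 mm) begins 45 mm behind the grasp point.
Start: joints at [-1.553, 0.313, 1.498, -0, 1.331, -0.223], TCP at [0.125, -0.51, 0.239] pointing down, gripper open.
Joint ranges: [-2.94, 2.94], [-0.97, 2.17], [0.19, 2.56], [-1.23, 4.37], [0.02, 3.11], [-2.88, 2.88]. Speed limits (rad/s): [2.39, 2.39, 3.01, 3.14, 3.14, 3.14].

### API

Orientations are given as a 3x3 rotation matrix whose columns are the frame's x, y, z axes.
In Python, from rig import bot gives the robot as it stands. The module is installed in compiled form; this text tells all that it offers.
- The arm moves only by the tool jog_arm, never from a script. Its argument "rows" is a list of rows, each a list of 7 numbers: the shift along the tool's x, y, z in m, then the turn, a rotation vector about the tool's x, y, z in rad, then the gripper command: -1 is shut, 1 is fully open, values between are in proportion. A call has 1 to 12 rows; each row shifts and turns the commanded pose from where the row before left it, along the tool's axes as they then stand; what a row does not reach is not made up. A row lasts 1/10 s, in which the tool goes at most 50 mm and 8.59 degrees, less where a joint would pass 70% of its speed; a pose out of reach is approached as far as the arm can. A call with a gripper value outside its range is refused whole. The fingers move at their own pace and stop on an object; "force" is the grip in N (left out, the last holds). Time passes only in rows, so rows that do not move let the fingers close. It gives the time, the measured TCP pose, the force, the opening and the grip force at its end, in the units of the state.
- bot.state(): the state, without advancing time (a new reading comes with each control period).
- bot.read_camera(name): name is "scene" or "top" or "wrist"; returns a dict with "pixels" (400x640x3 uint8, red, green, blue), "K" (3x3 intrinsics, pixels), "R" (3x3) and "t" (3): a world point X has camera coordinates R X + t; the wrist camera has in their place "tool_from_camera" (4x4, takes a point from camera to tool coordinates, whose origin is the TCP and whose axes are the flange's). Camera axes: x right, y down, z forward; pixel columns grow to the right and rows downward; lengths in m; the calibration is good to about 2 mm. A picture is of the moment at which its call begins: read the wrist's pose just before it. There is no depth.
- bot.close_job(): hands the job in; it is judged then, once.
The state is a dict: "time_s": time; "joint_pos": joint angles; "joint_velocities": joint speeds; "joint_torque": joint torques, N m; "tool_pos": TCP position; "orientation": TCP orientation; "wrist_force": force on the tool from outside, world axes, zero at the start; "moment": the same for the moment, N m; "grip_width": opening from 0.0 (shut) to 1.0 (fully open); "grip_force": force on a finger pad.
Only numpy, scipy, OpenCV 4.12 (cv2) and the standard library are available. Lean on these libraries where they do the work, as an engineer would, in place of code of your own. Each camera call takes 0.05 s, during which the arm holds its last target. There are 200 camera calls.

### The job

The glue on the wooden tea box is dry: pull the clamp's sliding jaw open, draw the box out from under the fixed jaw's lip and lift it out by its narrow ends. Stand it upright on the bare worktop and let go, then take it again by its two broad faces and stand it fully down on the floor of the empty bay of the wooden caddy, next to the spice jar. Set it down rather than dropping it, and leave everything else where it stands.

Things in the scene. Friction and masses are not known exactly. Their poses are not given: they have to be found in the camera images.
- tea_box: the mended tea box, a closed wooden box: 38 mm thick (x), 62 mm wide (y), 100 mm high (z), 0.25 to 0.5 kg; origin at the centre of its underside. Broad faces look along +-x, narrow ends along +-y. It starts upright in the clamp, broad faces between the jaws, narrow ends bare, up to 8 mm off centre along the clamp's y
- clamp: wooden glue clamp fixed to the worktop; origin on the worktop. x runs along the slide: the sliding jaw opens towards -x, roughly towards the robot. Base board 18 mm thick, 100 mm wide (y), from x = -115 to +107 mm; the box stands on it, centred at x = +45 mm. Jaws 46 mm wide (y), 20 mm thick, tops at z = 130 mm; the fixed jaw's face is at x = +64.5 mm
- jaw (a joint): opening of the sliding jaw in m: 0 = shut on the box, 0.05 = fully open against its stop; starts at 0 to 0.004. It slides stiffly (about 6 N dry friction plus drag, 25 N per m/s) and stays where it is left
- jaw_handle (a point): gripping point of the sliding jaw's handle, an upright round wooden post of 26 mm diameter, free from z = 35 to 117 mm above the worktop; this point is on its axis at 95 mm and moves with the jaw. The post's axis stands 45 mm in front (-x) of the sliding jaw's outer face
- caddy: two-bay wooden caddy fixed to the worktop, 70 mm deep (x), 164 mm wide (y); origin on the worktop under its centre. 8 mm partitions, 60 mm deep, at y = -78, 0, +78 mm, tops at z = 112 mm; front and back open above low rails (top z = 22 mm). The +y bay holds the spice jar, the -y bay is empty. The worktop in front (-x) of it is bare for 150 mm
- bay (a point): centre of the empty bay's floor, 10 mm above the worktop; axes as the caddy. Clear 70 mm in y between the partitions, 50 mm in x between the rails. The partitions rise 2 mm above the seated box, so no fingers fit at its narrow ends; its broad faces then look to the open front and back
- spice_jar: spice jar with a dark cap, 41 mm diameter, 105 mm high, standing loose in the caddy's other bay; origin at its underside
- salt_shaker: salt shaker, 44 mm diameter, 90 mm high, loose on the worktop behind the caddy; origin at its underside
- garlic: bulb of garlic, about 53 mm, loose on the worktop behind the caddy; origin at its underside
- mug: mug, 80 mm diameter, 89 mm high, loose at the back of the worktop; origin at its underside
- egg_timer: wind-up egg timer, 55 mm diameter, 56 mm high, loose near the front edge of the worktop to the right; origin at its underside
- fixed_lip (a point): front edge of the fixed jaw's lip, at its underside (122 mm above the worktop). Each jaw has such a lip, 8 mm thick, reaching 11 mm over the box and 4 mm above it: even with the sliding jaw open, the box must be drawn over 12 mm (18 is good) towards the clamp's -x, standing on the board, before it can be lifted

How it is judged:
By the outcome, as a careful person would: the job done as asked, in the order asked, and still so for the second after the job is handed in, with the robot touching nothing.
It also fails if it takes over 70 s, if anything falls off the work surface, if the arm or the gripper's body presses on something with over 40 N, if the wrist force passes 120 N, or if a joint passes its speed limit or range.

## Working session

There is one attempt and no reset: what is moved stays moved. The work goes in short steps, Python scripts to look and compute and a tool call to move; the robot and the scene stay as the last step left them, time stands still between calls to the robot, and variables do not carry over. Pictures are saved under pics/ and viewed, at most 10 in all, crops included, and the job is handed in when it is done.

Besides the shell and the picture viewer there is one more tool, called after "Request:" in YAML: its name, and indented under it one key for each argument. jog_arm: Moves the arm, as the interface text tells. Its arguments: {"type":"object","properties":{"rows":{"type":"array","items":{"type":"array","items":{"type":"number"}}},"force":{"type":"number"}},"required":["rows"]}

```bash
mkdir -p pics; cat > h.py <<'E'
import numpy as np, cv2
from rig import bot
def snap(n,f):
    d=bot.read_camera(n); cv2.imwrite('pics/'+f,d['pixels'][:,:,::-1]); np.savez('pics/'+f+'.npz',**d); return d
def ray(d,u,v,z):
    K,R,t=np.array(d['K']),np.array(d['R']),np.array(d['t'])
    c=-R.T@t; r=R.T@np.linalg.solve(K,[u,v,1.]); return c+r*(z-c[2])/r[2]
def proj(d,X):
    p=np.array(d['K'])@(np.array(d['R'])@np.array(X)+np.array(d['t'])); return p[:2]/p[2]
E
python3 - <<'E'
from h import *
for n in('scene','top'):
    d=snap(n,n+'0.png'); print(n,-np.array(d['R']).T@d['t'],np.array(d['K'])[0,0])
s=bot.state(); print(s['time_s'],s['tool_pos'],s['orientation'],s['wrist_force'],bot.pinch_z,s['grip_width'])
E
```

```text
scene [0.20492801 0.37792133 0.77017689] 364.83729331919307
top [ 0.31186045 -0.02108701  1.44029087] 455.10911011136574
0.1 [ 0.12518262 -0.50964538  0.23824724] [[ 9.71153875e-01  2.38453667e-01 -9.21200645e-06]
 [ 2.38453532e-01 -9.71153282e-01  1.10288101e-03]
 [ 2.54039751e-04 -1.07326380e-03 -9.99999392e-01]] [ 0.21077257  0.2414758  -0.1268363 ] 0.0187 0.9993875655270774
```

View pics/scene0.png

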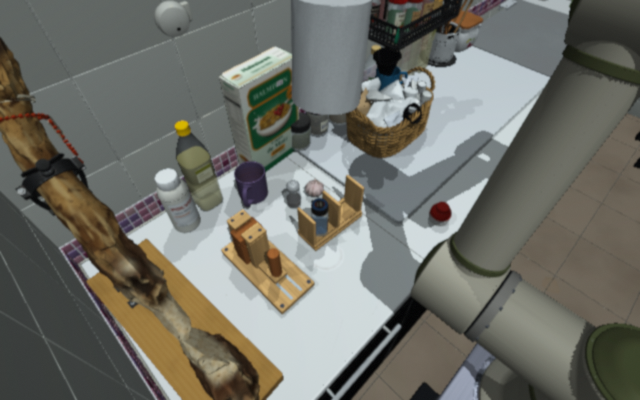

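View pics/top0.png

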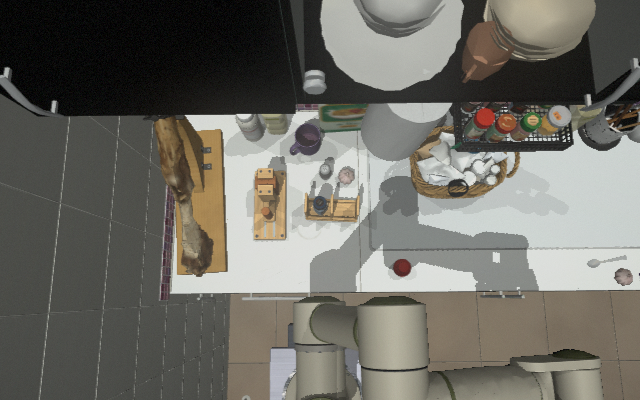

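The scene view shows the clamp around (265,265) and the caddy at (330,215). In the top view the clamp is at about (268,205) and the caddy at (332,207). I'll enlarge both.

```bash
python3 - <<'E'
from h import *
a=cv2.imread('pics/top0.png')[150:250,240:373]; cv2.imwrite('pics/topc.png',cv2.resize(a,None,fx=6,fy=6,interpolation=cv2.INTER_CUBIC)[:600,:798])
a=cv2.imread('pics/scene0.png')[165:315,210:370]; cv2.imwrite('pics/scc.png',cv2.resize(a,None,fx=4,fy=4,interpolation=cv2.INTER_CUBIC))
E
```

```text
(no output)
```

View pics/topc.png

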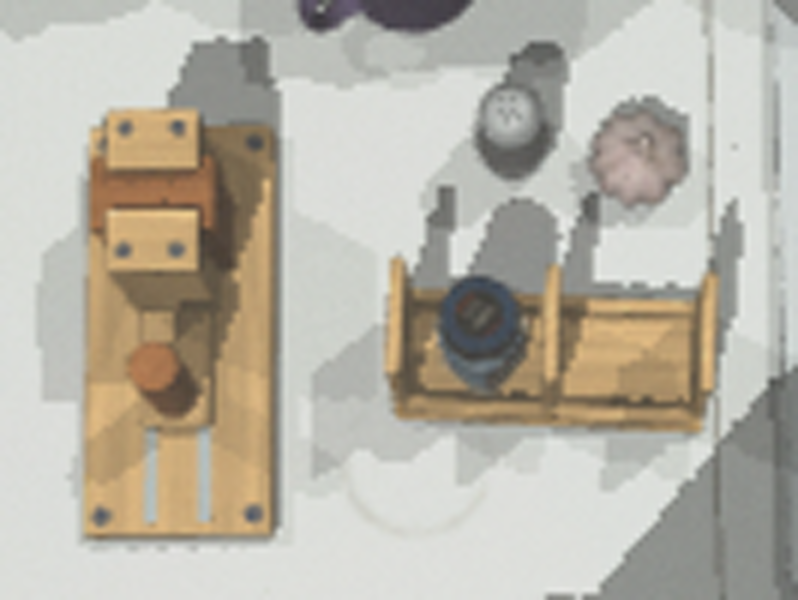

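View pics/scc.png

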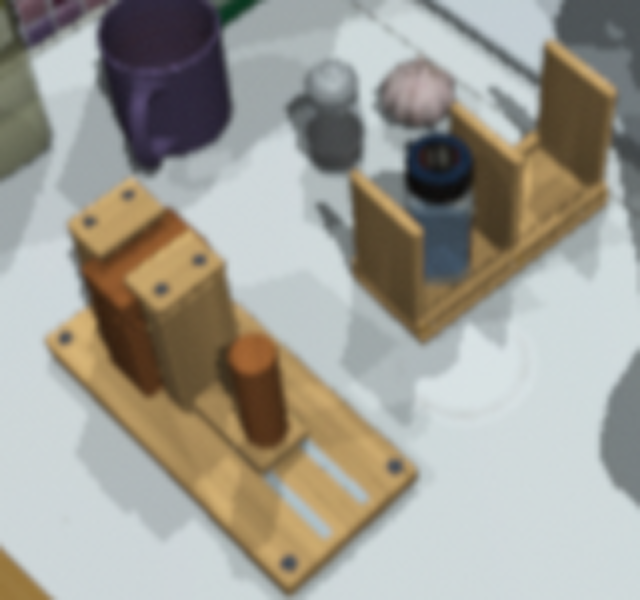

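```bash
cat > fit.py <<'E'
from h import *
from scipy.optimize import least_squares
def L(f): return dict(np.load('pics/'+f+'.npz'))
T,S=L('top0.png'),L('scene0.png')
tu=lambda x,y:np.array([240+(x+.5)/6-.5,150+(y+.5)/6-.5]); su=lambda x,y:np.array([210+(x+.5)/4-.5,165+(y+.5)/4-.5])
def W(p,X): c,s=np.cos(p[2]),np.sin(p[2]); return np.array([p[0]+c*X[0]-s*X[1],p[1]+s*X[0]+c*X[1],X[2]])
def fit(obs,x0,jaw=False):
    def res(p):
        r=[]
        for d,uv,X in obs:
            X=list(X)
            if len(X)==4: X=[X[0]-p[3]]+X[1:3]
            r+=list(proj(d,W(p,np.array(X)))-uv)
        return np.array(r)
    o=least_squares(res,x0,loss='soft_l1',f_scale=.5); print(o.x.round(4)); print((res(o.x).reshape(-1,2)).round(1).tolist()); return o.x
c=[(T,tu(83,536),(-.115,.05,.018)),(T,tu(273,534),(-.115,-.05,.018)),(T,tu(274,127),(.107,-.05,.018)),(T,tu(91,130),(.107,.05,.018)),
(T,tu(109,108),(.0845,.023,.13)),(T,tu(202,108),(.0845,-.023,.13)),(T,tu(200,168),(.0535,-.023,.13)),(T,tu(107,168),(.0535,.023,.13)),
(T,tu(109,208),(.0365,.023,.13,1)),(T,tu(202,210),(.0365,-.023,.13,1)),(T,tu(202,272),(.0055,-.023,.13,1)),(T,tu(107,272),(.0055,.023,.13,1)),(T,tu(153,366),(-.0395,0,.117,1)),
(S,su(48,338),(.107,.05,.018)),(S,su(290,580),(-.115,.05,.018)),(S,su(417,470),(-.115,-.05,.018)),
(S,su(70,225),(.0845,.023,.13)),(S,su(128,180),(.0845,-.023,.13)),(S,su(172,212),(.0535,-.023,.13)),(S,su(105,258),(.0535,.023,.13)),
(S,su(128,275),(.0365,.023,.13,1)),(S,su(190,235),(.0365,-.023,.13,1)),(S,su(224,263),(.0055,-.023,.13,1)),(S,su(160,308),(.0055,.023,.13,1))]
P=fit(c,[.45,.15,0,0]); 
k=[]
for y,b,f in((.078,(398,258),(396,372)),(0,(553,266),(550,380)),(-.078,(712,275),(707,390))): k+=[(T,tu(*b),(.03,y,.112)),(T,tu(*f),(-.03,y,.112))]
k+=[(S,su(356,172),(.03,.078,.112)),(S,su(422,232),(-.03,.078,.112)),(S,su(454,106),(.03,0,.112)),(S,su(522,162),(-.03,0,.112)),(S,su(548,43),(.03,-.078,.112)),(S,su(614,97),(-.03,-.078,.112)),(S,su(422,340),(-.035,.082,0)),(S,su(607,208),(-.035,-.082,0))]
C=fit(k,[.5,-.05,0])
for q in((91,195),(217,190)): 
    r=ray(T,*tu(*q),.118)-W(P,(0,0,.118)); c_,s=np.cos(P[2]),np.sin(P[2]); print('box local',r[0]*c_+r[1]*s,-r[0]*s+r[1]*c_)
print('handle',W(P,(-.0395-P[3],0,.095)),'box',W(P,(.045,0,.018)),'bay',W(C,(0,-.039,.01)))
print('timer',ray(T,402,268,.056))
E
python3 fit.py
```

```text
[0.5944 0.1647 0.0028 0.0021]
[[-0.2, 0.3], [0.0, 0.3], [0.4, -0.2], [-0.0, -0.4], [-0.1, 0.6], [-0.2, 0.4], [-0.0, 0.5], [0.0, 0.7], [-0.5, 0.3], [-0.4, -0.2], [-0.6, -0.4], [-0.3, -0.2], [0.2, -0.1], [-0.8, -0.1], [-0.0, 2.7], [1.7, -0.3], [-0.5, -0.7], [2.0, -1.2], [-0.3, -1.3], [-0.6, -0.6], [-0.9, 0.4], [0.7, -2.1], [1.5, -0.7], [0.3, 1.0]]
[ 0.5732 -0.0312 -0.0614]
[[-0.1, -0.3], [-1.0, 0.5], [0.2, -0.3], [-0.4, 0.5], [-0.2, -0.4], [-0.2, 0.2], [-0.8, -0.6], [-0.2, 0.4], [-0.0, -0.9], [0.3, -0.2], [-0.1, -0.8], [0.8, -0.7], [0.2, 2.4], [0.9, -0.1]]
box local 0.04484958832830864 0.03268360506941401
box local 0.04672609958896113 -0.030174563459886863
handle [0.55281379 0.16459632 0.095     ] box [0.63938846 0.16483565 0.018     ] bay [ 0.57080854 -0.07017394  0.01      ]
timer [ 0.38455323 -0.2425771   0.056     ]
```

Request:
jog_arm:
  rows:
    - [0, 0, 0, 0, 0, 0.12, 1]
    - [0, 0, 0, 0, 0, 0.12, 1]
    - [0.025, -0.04, 0, 0, 0, 0, 1]
    - [0.025, -0.04, 0, 0, 0, 0, 1]
    - [0.025, -0.04, 0, 0, 0, 0, 1]
    - [0.025, -0.04, 0, 0, 0, 0, 1]
    - [0.025, -0.04, 0, 0, 0, 0, 1]
    - [0.025, -0.04, 0, 0, 0, 0, 1]
    - [0.025, -0.04, 0, 0, 0, 0, 1]
    - [0.025, -0.04, 0, 0, 0, 0, 1]
    - [0.025, -0.04, 0, 0, 0, 0, 1]
    - [0.025, -0.04, 0, 0, 0, 0, 1]

```text
time_s: 1.3
tool_pos: [0.3754, -0.1078, 0.2388]
orientation: [[1.0, 0.001, 0.0], [0.001, -1.0, -0.0], [0.0, 0.0, -1.0]]
wrist_force: [0.7, -0.1, -0.5]
grip_width: 0.999
grip_force: 0.0
```

Request:
jog_arm:
  rows:
    - [0.022, -0.034, 0, 0, 0, 0, 1]
    - [0.022, -0.034, 0, 0, 0, 0, 1]
    - [0.022, -0.034, 0, 0, 0, 0, 1]
    - [0.022, -0.034, 0, 0, 0, 0, 1]
    - [0.022, -0.034, 0, 0, 0, 0, 1]
    - [0.022, -0.034, 0, 0, 0, 0, 1]
    - [0.022, -0.034, 0, 0, 0, 0, 1]
    - [0.022, -0.034, 0, 0, 0, 0, 1]
    - [0, 0, 0, 0, 0, 0, 1]

```text
time_s: 2.2
tool_pos: [0.5516, 0.1656, 0.2374]
orientation: [[1.0, 0.004, -0.001], [0.004, -1.0, 0.001], [-0.001, -0.001, -1.0]]
wrist_force: [0.4, -0.5, 0.3]
grip_width: 0.998
grip_force: 0.0
```

```bash
cat >> h.py <<'E'
def wsnap(f):
    s=bot.state(); d=dict(bot.read_camera('wrist')); cv2.imwrite('pics/'+f,d['pixels'][:,:,::-1])
    M=np.eye(4); M[:3,:3]=s['orientation']; M[:3,3]=s['tool_pos']; M=M@np.array(d['tool_from_camera'])
    d['R']=M[:3,:3].T; d['t']=-M[:3,:3].T@M[:3,3]; np.savez('pics/'+f+'.npz',**d); return d
E
python3 - <<'E'
from h import *
d=wsnap('w1.png'); print(-d['R'].T@d['t'],d['R'],bot.state()['tool_pos'])
for X in((.5528,.1646,.117),(.594+.0535,.1647+.023,.13),(.594+.0535,.1647-.023,.13)): print(proj(d,X))
E
```

```text
[0.62138695 0.16571391 0.38450191] [[ 4.54051773e-03 -9.99988774e-01 -1.35458157e-03]
 [-9.62254635e-01 -4.73778191e-03  2.72109485e-01]
 [-2.72112848e-01  6.79344521e-05 -9.62265345e-01]] [0.55078298 0.16387193 0.2376245 ]
[326.25520983 195.60211762]
[295.13405377  73.14147461]
[358.6862132   73.44086063]
```

View pics/w1.png

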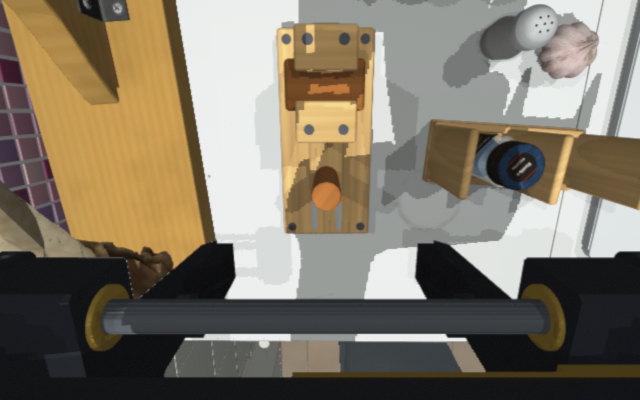

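The wrist view shows the handle top at (326,195), as predicted. The jaw lip is near row 71, and the box top spans columns 286–365, about 1 mm off centre. I'll descend on the handle and grip it.

Request:
jog_arm:
  rows:
    - [0.002, 0, 0.04, 0, 0, 0, 1]
    - [0, 0, 0.045, 0, 0, 0, 1]
    - [0, 0, 0.045, 0, 0, 0, 1]
    - [0, 0, 0.033, 0, 0, 0, 1]
    - [0, 0, 0, 0, 0, 0, -1]
    - [0, 0, 0, 0, 0, 0, -1]
    - [0, 0, 0, 0, 0, 0, -1]
    - [0, 0, 0, 0, 0, 0, -1]
    - [0, 0, 0, 0, 0, 0, -1]
    - [0, 0, 0, 0, 0, 0, -1]
    - [0, 0, 0, 0, 0, 0, -1]
  force: 40

```text
time_s: 3.35
tool_pos: [0.5527, 0.1625, 0.076]
orientation: [[1.0, 0.001, 0.0], [0.001, -1.0, 0.0], [0.0, -0.0, -1.0]]
wrist_force: [0.8, 1.1, 0.4]
grip_width: 0.386
grip_force: 0.0
```

Request:
jog_arm:
  rows:
    - [0, 0, 0, 0, 0, 0, -1]
    - [0, 0, 0, 0, 0, 0, -1]
    - [0, 0, 0, 0, 0, 0, -1]
    - [0, 0, 0, 0, 0, 0, -1]

```text
time_s: 3.75
tool_pos: [0.5527, 0.1649, 0.0759]
orientation: [[1.0, 0.001, 0.001], [0.001, -1.0, 0.004], [0.001, -0.004, -1.0]]
wrist_force: [0.7, 14.2, -0.1]
grip_width: 0.283
grip_force: 39.9
```

Request:
jog_arm:
  rows:
    - [-0.003, -0.002, 0, 0, 0, 0, -1]
    - [-0.006, 0, 0, 0, 0, 0, -1]
    - [-0.008, 0, 0, 0, 0, 0, -1]
    - [-0.008, 0, 0, 0, 0, 0, -1]
    - [-0.008, 0, 0, 0, 0, 0, -1]
    - [-0.008, 0, 0, 0, 0, 0, -1]
    - [-0.005, 0, 0, 0, 0, 0, -1]
    - [0, 0, 0, 0, 0, 0, -1]
    - [0, 0, 0, 0, 0, 0, -1]

```text
time_s: 4.65
tool_pos: [0.5069, 0.1646, 0.0759]
orientation: [[1.0, 0.001, 0.001], [0.001, -1.0, 0.0], [0.001, -0.0, -1.0]]
wrist_force: [1.2, 1.1, 0.2]
grip_width: 0.287
grip_force: 39.9
```

Request:
jog_arm:
  rows:
    - [0, 0, 0, 0, 0, 0, 1]
    - [0, 0, 0, 0, 0, 0, 1]
    - [0, 0, 0, 0, 0, 0, 1]
    - [0, 0, -0.025, 0, 0, 0, 1]
    - [0, 0, -0.035, 0, 0, 0, 1]
    - [0, 0, -0.03, 0, 0, 0, 1]
    - [0.03, 0, 0, 0, 0, 0, 1]
    - [0.04, 0, 0, 0, 0, 0, 1]
    - [0.04, -0.0015, 0, 0, 0, 0, 1]
    - [0.0225, 0, 0, 0, 0, 0, 1]
    - [0, 0, 0, 0, 0, 0, 1]

```text
time_s: 5.75
tool_pos: [0.6406, 0.1655, 0.1645]
orientation: [[1.0, -0.0, -0.0], [-0.0, -1.0, -0.0], [-0.0, 0.0, -1.0]]
wrist_force: [0.3, -0.0, 0.4]
grip_width: 1.001
grip_force: 0.0
```

```bash
python3 - <<'E'
from h import *
d=snap('scene','s2.png');w=wsnap('w2.png');print(bot.state()['tool_pos'],bot.state()['grip_width'])
a=cv2.imread('pics/s2.png')[165:315,210:370]
b=cv2.imread('pics/w2.png')
cv2.imwrite('pics/c2.png',np.vstack([cv2.resize(a,(400,280)) ,cv2.resize(b,(400,250))]))
for X in((.6394,.166+.031,.118),(.6394,.166-.031,.118)): print(proj(w,X)*.625+[0,280])
E
```

```text
[0.63858437 0.16602104 0.16509888] 0.9989510965704741
[171.88316385 421.60344417]
[233.84597369 421.66048854]
```

View pics/c2.png

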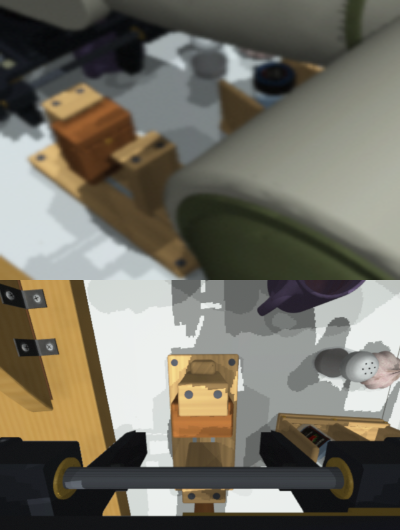

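The jaw is open and the box stays at the fixed jaw, with its top at columns 172–233 in the picture, which is centred. I'll go down over the narrow ends and grip.

Request:
jog_arm:
  rows:
    - [0, 0, 0.03, 0, 0, 0, 1]
    - [0, 0, 0.035, 0, 0, 0, 1]
    - [0, 0, 0.024, 0, 0, 0, 1]
    - [0, 0, 0, 0, 0, 0, -1]
    - [0, 0, 0, 0, 0, 0, -1]
    - [0, 0, 0, 0, 0, 0, -1]
    - [0, 0, 0, 0, 0, 0, -1]
    - [0, 0, 0, 0, 0, 0, -1]
    - [0, 0, 0, 0, 0, 0, -1]
    - [0, 0, 0, 0, 0, 0, -1]
    - [0, 0, 0, 0, 0, 0, -1]
  force: 30

```text
time_s: 6.95
tool_pos: [0.6399, 0.1663, 0.0788]
orientation: [[1.0, 0.001, 0.003], [0.001, -1.0, 0.0], [0.003, -0.0, -1.0]]
wrist_force: [-1.1, 0.7, 7.1]
grip_width: 0.7
grip_force: 30.0
```

Request:
jog_arm:
  rows:
    - [0, 0, -0.001, 0, 0, 0, -1]
    - [0, 0, -0.001, 0, 0, 0, -1]
    - [0, 0, 0, 0, 0, 0, -1]

```text
time_s: 7.25
tool_pos: [0.6391, 0.166, 0.0789]
orientation: [[1.0, 0.001, -0.0], [0.001, -1.0, -0.0], [-0.0, 0.0, -1.0]]
wrist_force: [-0.6, 0.8, 0.6]
grip_width: 0.704
grip_force: 30.0
```

Request:
jog_arm:
  rows:
    - [-0.003, 0, 0, 0, 0, 0, -1]
    - [-0.004, 0, 0, 0, 0, 0, -1]
    - [-0.004, 0, 0, 0, 0, 0, -1]
    - [-0.004, 0, 0, 0, 0, 0, -1]
    - [-0.003, 0, 0, 0, 0, 0, -1]
    - [0, 0, 0, 0, 0, 0, -1]
    - [0, 0, 0, 0, 0, 0, -1]

```text
time_s: 7.95
tool_pos: [0.6207, 0.166, 0.0788]
orientation: [[1.0, 0.001, -0.001], [0.001, -1.0, -0.0], [-0.001, 0.0, -1.0]]
wrist_force: [-2.4, 0.2, 3.1]
grip_width: 0.701
grip_force: 30.0
```

Request:
jog_arm:
  rows:
    - [0, 0, -0.002, 0, 0, 0, -1]
    - [0, 0, -0.003, 0, 0, 0, -1]
    - [0, 0, -0.005, 0, 0, 0, -1]
    - [0, 0, -0.01, 0, 0, 0, -1]
    - [0, 0, 0, 0, 0, 0, -1]

```text
time_s: 8.45
tool_pos: [0.6219, 0.1661, 0.1005]
orientation: [[1.0, 0.001, 0.003], [0.001, -1.0, 0.0], [0.003, -0.0, -1.0]]
wrist_force: [1.2, -0.3, -4.8]
grip_width: 0.695
grip_force: 30.0
```

Request:
jog_arm:
  rows:
    - [0, 0, -0.02, 0, 0, 0, -1]
    - [0, 0, -0.035, 0, 0, 0, -1]
    - [0, 0, -0.04, 0, 0, 0, -1]
    - [-0.02, 0.026, -0.03, 0, 0, 0, -1]
    - [-0.022, 0.03, -0.015, 0, 0, 0, -1]
    - [-0.024, 0.032, 0, 0, 0, 0, -1]
    - [-0.024, 0.032, 0, 0, 0, 0, -1]
    - [-0.024, 0.032, 0, 0, 0, 0, -1]
    - [-0.024, 0.032, 0, 0, 0, 0, -1]
    - [-0.02, 0.027, 0, 0, 0, 0.02, -1]
    - [-0.013, 0.018, 0, 0, 0, 0.044, -1]
    - [0, 0, 0, 0, 0, 0, -1]
  force: 35

```text
time_s: 9.65
tool_pos: [0.4489, -0.0645, 0.2392]
orientation: [[0.998, -0.067, 0.0], [-0.067, -0.998, -0.001], [0.0, 0.001, -1.0]]
wrist_force: [0.1, 0.4, -5.0]
grip_width: 0.704
grip_force: 35.0
```

Request:
jog_arm:
  rows:
    - [0, 0, 0.03, 0, 0, 0, -1]
    - [0, 0, 0.04, 0, 0, 0, -1]
    - [0, 0, 0.04, 0, 0, 0, -1]
    - [0, 0, 0.03, 0, 0, 0, -1]
    - [0, 0, 0.02, 0, 0, 0, -1]
    - [0, 0, 0.01, 0, 0, 0, -1]
    - [0, 0, 0.004, 0, 0, 0, -1]
    - [0, 0, 0, 0, 0, 0, -1]
    - [0, 0, 0, 0, 0, 0, -1]

```text
time_s: 10.55
tool_pos: [0.4506, -0.063, 0.0657]
orientation: [[0.998, -0.063, 0.002], [-0.063, -0.998, -0.001], [0.002, 0.001, -1.0]]
wrist_force: [-0.0, -0.0, -3.9]
grip_width: 0.698
grip_force: 35.0
```

Request:
jog_arm:
  rows:
    - [0, 0, 0.002, 0, 0, 0, -1]
    - [0, 0, 0.001, 0, 0, 0, -1]
    - [0, 0, 0.001, 0, 0, 0, -1]
    - [0, 0, 0, 0, 0, 0, -1]

```text
time_s: 10.95
tool_pos: [0.4501, -0.0629, 0.0608]
orientation: [[0.998, -0.063, 0.0], [-0.063, -0.998, -0.0], [0.0, 0.0, -1.0]]
wrist_force: [0.1, 0.9, -4.9]
grip_width: 0.706
grip_force: 35.0
```

Request:
jog_arm:
  rows:
    - [0, 0, 0.001, 0, 0, 0, -1]
    - [0, 0, 0.0005, 0, 0, 0, -1]
    - [0, 0, 0, 0, 0, 0, -1]
    - [0, 0, 0, 0, 0, 0, -1]

```text
time_s: 11.35
tool_pos: [0.4504, -0.0629, 0.0608]
orientation: [[0.998, -0.063, 0.001], [-0.063, -0.998, -0.001], [0.001, 0.0, -1.0]]
wrist_force: [-6.3, 3.6, 17.6]
grip_width: 0.695
grip_force: 35.0
```

Request:
jog_arm:
  rows:
    - [0, 0, -0.001, 0, 0, 0, -1]
    - [0, 0, 0, 0, 0, 0, 1]
    - [0, 0, 0, 0, 0, 0, 1]
    - [0, 0, 0, 0, 0, 0, 1]
    - [0, 0, 0, 0, 0, 0, 1]
    - [0, 0, 0, 0, 0, 0, 1]
    - [0, 0, -0.02, 0, 0, 0, 1]
    - [0, 0, -0.04, 0, 0, 0, 1]
    - [0, 0, -0.05, 0, 0, 0, 1]
    - [-0.04, 0, -0.03, 0, 0, 0, 1]
    - [-0.04, 0, 0, 0, 0, 0, 1]
    - [0, 0, 0, 0, 0, 0, 1]

```text
time_s: 12.55
tool_pos: [0.3673, -0.057, 0.2006]
orientation: [[0.998, -0.064, 0.0], [-0.064, -0.998, -0.0], [0.0, 0.0, -1.0]]
wrist_force: [0.7, -0.0, 0.2]
grip_width: 0.997
grip_force: 0.0
```

```bash
python3 - <<'E'
from h import *
w=wsnap('w3.png');snap('top','t3.png');snap('scene','s3.png');print(bot.state()['tool_pos'],bot.state()['grip_width'])
def W(p,X): c,s=np.cos(p[2]),np.sin(p[2]); return [p[0]+c*X[0]-s*X[1],p[1]+s*X[0]+c*X[1],X[2]]
for n,C,P in(('caddy',(.5732,-.0312,-.0614),[(sx*.03,y,.112) for y in(.074,.004,-.004,-.074) for sx in(1,-1)]),('box',(.4502,-.063,-.063),[(x,y,.1) for x in(.019,-.019) for y in(.031,-.031)])):
    for X in P: print(n,X,proj(w,W(C,X)).round(1))
E
```

```text
[ 0.37070234 -0.05802919  0.20041168] 0.9993030824929283
caddy (0.03, 0.074, 0.112) [ 121.8 -195.7]
caddy (-0.03, 0.074, 0.112) [138.6 -67.6]
caddy (0.03, 0.004, 0.112) [ 247.7 -196.1]
caddy (-0.03, 0.004, 0.112) [254.2 -67.9]
caddy (0.03, -0.004, 0.112) [ 262.1 -196.1]
caddy (-0.03, -0.004, 0.112) [267.5 -67.9]
caddy (0.03, -0.074, 0.112) [ 388.2 -196.5]
caddy (-0.03, -0.074, 0.112) [383.2 -68.2]
box (0.019, 0.031, 0.1) [281.6  62.9]
box (0.019, -0.031, 0.1) [370.3  62.9]
box (-0.019, 0.031, 0.1) [283.5 119. ]
box (-0.019, -0.031, 0.1) [368.4 119. ]
```

View pics/w3.png

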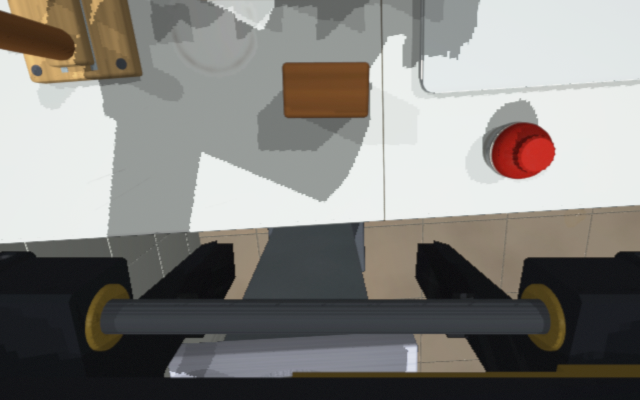

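The wrist view shows the box standing upright where I released it, with its top spanning (283,63)–(369,118) as predicted. Next is a closer look at the caddy before regrasping.

Request:
jog_arm:
  rows:
    - [0.03, 0, -0.02, 0, 0, 0, 1]
    - [0.04, 0, -0.02, 0, 0, 0, 1]
    - [0.04, 0, 0, 0, 0, 0, 1]
    - [0, 0, 0, 0, 0, 0, 1]
    - [0, 0, 0, 0, 0, 0, 1]

```text
time_s: 13.2
tool_pos: [0.4805, -0.0646, 0.2389]
orientation: [[0.998, -0.062, -0.002], [-0.062, -0.998, 0.001], [-0.002, -0.001, -1.0]]
wrist_force: [-0.4, -0.1, -0.8]
grip_width: 1.001
grip_force: 0.0
```

```bash
python3 - <<'E'
from h import *
w=wsnap('w4.png');print(bot.state()['tool_pos'])
a=cv2.imread('pics/w4.png')[0:220,160:480]; cv2.imwrite('pics/w4c.png',cv2.resize(a,None,fx=2.5,fy=2.5,interpolation=cv2.INTER_CUBIC))
def W(p,X): c,s=np.cos(p[2]),np.sin(p[2]); return [p[0]+c*X[0]-s*X[1],p[1]+s*X[0]+c*X[1],X[2]]
C=(.5732,-.0312,-.0614)
for X in [(sx*.03,y,.112) for y in(.074,.004,-.004,-.074) for sx in(1,-1)]+[(-.035,y,.022) for y in(.082,-.082)]: print(X,((proj(w,W(C,X))-[160,0])*2.5).round(0))
E
```

```text
[ 0.47984352 -0.06456073  0.23934613]
(0.03, 0.074, 0.112) [ 41. 103.]
(-0.03, 0.074, 0.112) [ 64. 306.]
(0.03, 0.004, 0.112) [271. 103.]
(-0.03, 0.004, 0.112) [280. 306.]
(0.03, -0.004, 0.112) [297. 103.]
(-0.03, -0.004, 0.112) [305. 306.]
(0.03, -0.074, 0.112) [528. 103.]
(-0.03, -0.074, 0.112) [521. 306.]
(-0.035, 0.082, 0.022) [132. 311.]
(-0.035, -0.082, 0.022) [513. 311.]
```

View pics/w4c.png

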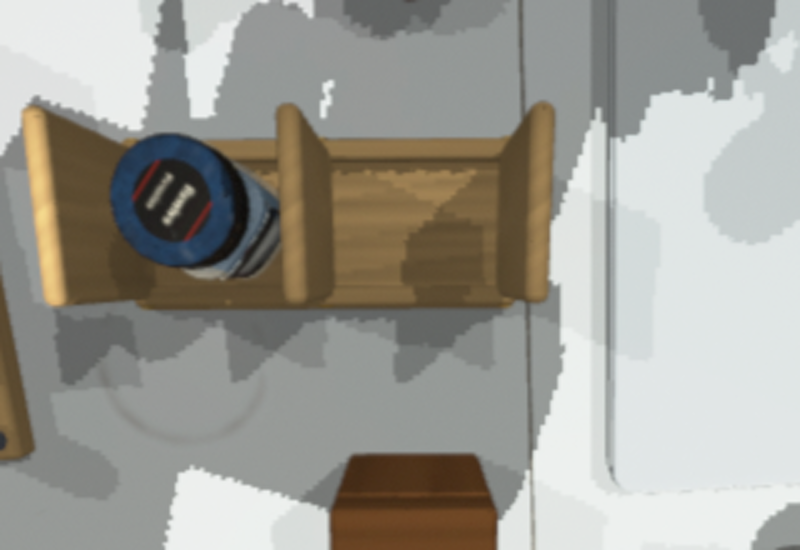

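Partition tops in the crop: the middle one is at columns 276–303 (back) and 283–306 (front), and the right one's inner edge is at 530 (back) and 525 (front). That puts the bay 1 mm further to -y and about 0.5–1 mm further to +x than my first fit. Now I'll go back over the box and turn 90°.

Request:
jog_arm:
  rows:
    - [-0.03, 0, 0, 0, 0, 0, 1]
    - [0, 0, 0, 0, 0, -0.143, 1]
    - [0, 0, 0, 0, 0, -0.143, 1]
    - [0, 0, 0, 0, 0, -0.143, 1]
    - [0, 0, 0, 0, 0, -0.143, 1]
    - [0, 0, 0, 0, 0, -0.143, 1]
    - [0, 0, 0, 0, 0, -0.143, 1]
    - [0, 0, 0, 0, 0, -0.143, 1]
    - [0, 0, 0, 0, 0, -0.143, 1]
    - [0, 0, 0, 0, 0, -0.143, 1]
    - [0, 0, 0, 0, 0, -0.143, 1]
    - [0, 0, 0, 0, 0, -0.141, 1]

```text
time_s: 14.45
tool_pos: [0.4493, -0.0628, 0.2403]
orientation: [[0.057, 0.998, 0.0], [0.998, -0.057, -0.0], [-0.0, 0.0, -1.0]]
wrist_force: [-0.3, 0.5, 0.3]
grip_width: 1.001
grip_force: 0.0
```

Request:
jog_arm:
  rows:
    - [0, 0, 0, 0, 0, 0, 1]
    - [0, 0, 0, 0, 0, 0, 1]

```text
time_s: 14.65
tool_pos: [0.4496, -0.0628, 0.2403]
orientation: [[0.067, 0.998, 0.0], [0.998, -0.067, -0.0], [-0.0, 0.0, -1.0]]
wrist_force: [0.3, -0.1, -0.4]
grip_width: 1.001
grip_force: 0.0
```

Request:
jog_arm:
  rows:
    - [0, 0, 0.04, 0, 0, 0, 1]
    - [0, 0, 0.045, 0, 0, 0, 1]
    - [0, 0, 0.045, 0, 0, 0, 1]
    - [0, 0, 0.034, 0, 0, 0, 1]
    - [0, 0, 0.01, 0, 0, 0, 1]
    - [0, 0, 0, 0, 0, 0, -1]
    - [0, 0, 0, 0, 0, 0, -1]
    - [0, 0, 0, 0, 0, 0, -1]
    - [0, 0, 0, 0, 0, 0, -1]
    - [0, 0, 0, 0, 0, 0, -1]
    - [0, 0, 0, 0, 0, 0, -1]
    - [0, 0, 0, 0, 0, 0, -1]
  force: 30

```text
time_s: 15.85
tool_pos: [0.4502, -0.0629, 0.0665]
orientation: [[0.063, 0.998, 0.001], [0.998, -0.063, -0.0], [-0.0, 0.001, -1.0]]
wrist_force: [0.9, 0.7, 2.2]
grip_width: 0.431
grip_force: 29.9
```

Request:
jog_arm:
  rows:
    - [0, 0, 0, 0, 0, 0, -1]
    - [0, 0, 0, 0, 0, 0, -1]
    - [0, 0, 0, 0, 0, 0, -1]
    - [0, 0, 0, 0, 0, 0, -1]
    - [0, 0, 0, 0, 0, 0, -1]

```text
time_s: 16.35
tool_pos: [0.4502, -0.0629, 0.0665]
orientation: [[0.063, 0.998, 0.001], [0.998, -0.063, -0.0], [-0.0, 0.001, -1.0]]
wrist_force: [2.3, 1.0, 4.3]
grip_width: 0.429
grip_force: 29.9
```

Request:
jog_arm:
  rows:
    - [0, 0, -0.01, 0, 0, 0, -1]
    - [0, 0, -0.03, 0, 0, 0, -1]
    - [0, 0, -0.04, 0, 0, 0, -1]
    - [0, 0, -0.04, 0, 0, 0, -1]
    - [0, 0, -0.02, 0, 0, 0, -1]
    - [0, 0.02, 0, 0, 0, 0, -1]
    - [0, 0.035, 0, 0, 0, 0, -1]
    - [0, 0.035, 0, 0, 0, 0, -1]
    - [0, 0.02, 0, 0, 0, 0, -1]
    - [-0.0006, 0.0115, 0, 0, 0, 0, -1]
    - [0, 0, 0, 0, 0, 0, -1]
    - [0, 0, 0, 0, 0, 0, -1]

```text
time_s: 17.55
tool_pos: [0.5703, -0.0709, 0.2057]
orientation: [[0.063, 0.998, -0.002], [0.998, -0.063, 0.001], [0.0, -0.002, -1.0]]
wrist_force: [-0.8, -0.1, -4.1]
grip_width: 0.427
grip_force: 30.0
```

```bash
python3 - <<'E'
from h import *
P=[]
for i in range(4): s=bot.state(); P.append(s['tool_pos']); w=wsnap('w5.png')
d=snap('top','t5.png'); e=snap('scene','s5.png'); print(np.mean(P,0))
a=cv2.imread('pics/t5.png')[170:240,290:370]; b=cv2.imread('pics/s5.png')[150:270,260:400]
cv2.imwrite('pics/c5.png',np.vstack([cv2.resize(cv2.imread('pics/w5.png'),(480,300),interpolation=cv2.INTER_AREA),np.hstack([cv2.resize(x,(240,210),interpolation=cv2.INTER_CUBIC) for x in(a,b)])]))
E
```

```text
[ 0.57036343 -0.07092251  0.20603376]
```

View pics/c5.png

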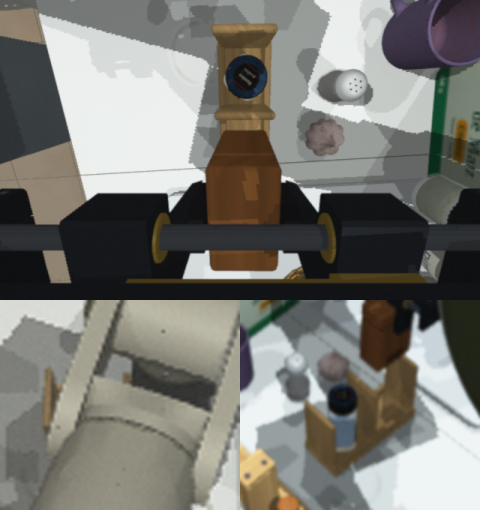

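The box hangs squarely over the bay and lines up with the partitions. I'll lower it slowly.

Request:
jog_arm:
  rows:
    - [0, 0.0005, 0.015, 0, 0, 0, -1]
    - [0, 0, 0.012, 0, 0, 0, -1]
    - [0, 0, 0.008, 0, 0, 0, -1]
    - [0, 0, 0.008, 0, 0, 0, -1]
    - [0, 0, 0.008, 0, 0, 0, -1]
    - [0, 0, 0.008, 0, 0, 0, -1]
    - [0, 0, 0, 0, 0, 0, -1]

```text
time_s: 18.55
tool_pos: [0.5712, -0.071, 0.146]
orientation: [[0.063, 0.998, -0.002], [0.998, -0.063, 0.001], [0.001, -0.002, -1.0]]
wrist_force: [0.3, -0.9, -4.8]
grip_width: 0.432
grip_force: 30.0
```

No side force, and the box is well inside the partitions.

Request:
jog_arm:
  rows:
    - [0, 0, 0.01, 0, 0, 0, -1]
    - [0, 0, 0.012, 0, 0, 0, -1]
    - [0, 0, 0.012, 0, 0, 0, -1]
    - [0, 0, 0.012, 0, 0, 0, -1]
    - [0, 0, 0.01, 0, 0, 0, -1]
    - [0, 0, 0.006, 0, 0, 0, -1]
    - [0, 0, 0.004, 0, 0, 0, -1]
    - [0, 0, 0, 0, 0, 0, -1]
    - [0, 0, 0, 0, 0, 0, -1]

```text
time_s: 19.45
tool_pos: [0.5719, -0.0712, 0.0816]
orientation: [[0.063, 0.998, 0.001], [0.998, -0.063, -0.0], [-0.0, 0.001, -1.0]]
wrist_force: [-1.0, 0.4, -4.5]
grip_width: 0.427
grip_force: 30.0
```

Request:
jog_arm:
  rows:
    - [0, 0, 0.002, 0, 0, 0, -1]
    - [0, 0, 0.001, 0, 0, 0, -1]
    - [0, 0, 0.001, 0, 0, 0, -1]
    - [0, 0, 0, 0, 0, 0, -1]
    - [0, 0, 0, 0, 0, 0, -1]

```text
time_s: 19.95
tool_pos: [0.5717, -0.0711, 0.0773]
orientation: [[0.063, 0.998, 0.0], [0.998, -0.063, -0.0], [-0.0, 0.0, -1.0]]
wrist_force: [-0.1, -0.1, -4.8]
grip_width: 0.424
grip_force: 30.0
```

Request:
jog_arm:
  rows:
    - [0, 0, 0.0005, 0, 0, 0, -1]
    - [0, 0, 0.0005, 0, 0, 0, -1]
    - [0, 0, 0, 0, 0, 0, -1]
    - [0, 0, 0, 0, 0, 0, -1]

```text
time_s: 20.35
tool_pos: [0.5718, -0.0712, 0.0765]
orientation: [[0.063, 0.998, 0.0], [0.998, -0.063, -0.0], [-0.0, 0.0, -1.0]]
wrist_force: [-1.3, 0.7, -0.9]
grip_width: 0.431
grip_force: 29.9
```

Request:
jog_arm:
  rows:
    - [0, 0, 0.0003, 0, 0, 0, -1]
    - [0, 0, 0, 0, 0, 0, -1]
    - [0, 0, 0, 0, 0, 0, 0.6]
    - [0, 0, 0, 0, 0, 0, 0.6]
    - [0, 0, 0, 0, 0, 0, 0.6]
    - [0, 0, 0, 0, 0, 0, 0.6]
    - [0, 0, 0, 0, 0, 0, 0.6]
    - [0, 0, -0.01, 0, 0, 0, 0.6]
    - [0, 0, -0.03, 0, 0, 0, 0.6]
    - [0, 0, -0.045, 0, 0, 0, 0.6]
    - [0, 0, -0.045, 0, 0, 0, 0.6]
    - [0, 0, -0.03, 0, 0, 0, 0.6]

```text
time_s: 21.55
tool_pos: [0.5721, -0.0712, 0.2402]
orientation: [[0.063, 0.998, 0.004], [0.998, -0.063, -0.001], [-0.001, 0.004, -1.0]]
wrist_force: [-0.1, -0.2, 0.1]
grip_width: 0.797
grip_force: 0.0
```

Request:
jog_arm:
  rows:
    - [0, -0.045, 0, 0, 0, 0, 0.6]
    - [0, -0.045, 0, 0, 0, 0, 0.6]
    - [0, -0.045, 0, 0, 0, 0, 0.6]
    - [-0.04, 0, 0, 0, 0, 0, 0.6]
    - [-0.045, 0, 0, 0, 0, 0, 0.6]
    - [-0.045, 0, 0, 0, 0, 0, 0.6]
    - [-0.045, 0, 0, 0, 0, 0, 0.6]
    - [-0.045, 0, 0, 0, 0, 0, 0.6]
    - [0, 0, 0, 0, 0, 0, 0.6]
    - [0, 0, 0, 0, 0, 0, 0.6]

```text
time_s: 22.55
tool_pos: [0.4229, -0.2824, 0.2362]
orientation: [[0.064, 0.998, 0.0], [0.998, -0.064, 0.0], [0.0, 0.0, -1.0]]
wrist_force: [0.4, -0.1, 0.0]
grip_width: 0.8
grip_force: 0.0
```

```bash
python3 - <<'E'
from h import *
d=snap('top','t6.png'); e=snap('scene','s6.png'); s=bot.state(); print(s['time_s'],s['tool_pos'],s['wrist_force'])
a=cv2.imread('pics/t6.png')[130:250,240:380]; b=cv2.imread('pics/s6.png')[150:310,210:400]
cv2.imwrite('pics/c6.png',np.hstack([cv2.resize(x,(400,340),interpolation=cv2.INTER_CUBIC) for x in(a,b)]))
E
```

```text
22.65 [ 0.42326655 -0.28116882  0.23636373] [-0.77835921  0.0568532   0.15596422]
```

View pics/c6.png

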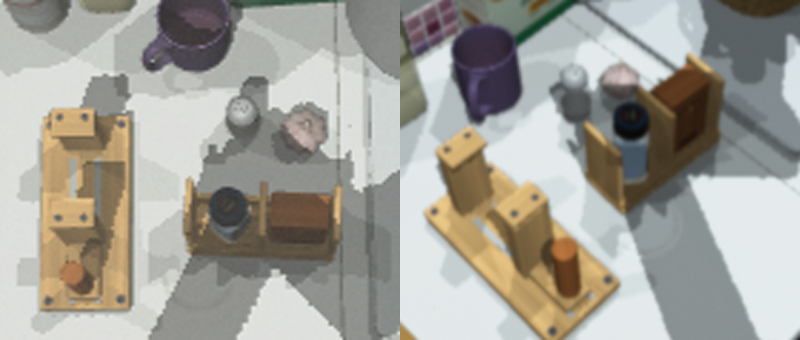

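The box is seated level in the empty bay (top view about (300,218)), just below the partition tops. The jar, salt shaker, garlic and mug are where they were, and the robot is clear of everything.

```bash
python3 -c "
from rig import bot
print(bot.close_job())"
```

```text
the job is handed in; nothing more can be done
None
```

The job is handed in: the tea box was freed from the clamp, stood on the bare worktop, then regripped by its broad faces and set down in the caddy's empty bay, with everything else left in place (22.7 s of the 70 s).

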